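Thread the cap onto the red colour pot

ROBOT

A 6-joint arm with a two-finger parallel gripper is mounted at the origin on the work surface. World frame = base frame: x ahead of the robot, y to its left, z up, the work surface at z = 0. Lengths are in mm, angles in rad, forces in N, time in s.
With the tool pointing down it reaches from about 375 to 975 mm from the base axis. Payload 3.8 kg.
Tool frame: the origin (TCP) lies on the centre line of the jaws, within the pads' length; the fingertips stand env.tip_reach ahead of it and the grasp point (between the pads) lies 2 mm behind it (env.tip_reach is the distance from the TCP to the fingertips, in mm); z points along the fingers, y is the line along which they close (so a half turn about z gives the same grasp; the last joint's range is limited). The gripper opens to 85 mm and grips with 20 to 120 N. Pads are 22 mm wide; open, the fingers measure 114 mm over their backs; the gripper's body (76 mm by 85 mm) begins 54 mm behind the grasp point. The pads swing forward as they close: fully open they stand 13 mm farther back than shut.
Start: joints at [-1.179, 0.264, 1.604, -0, 1.274, -0.037], TCP at [280.645, -613.886, 248.28] pointing down, gripper open.
Joint ranges: [-2.63, 2.63], [-0.94, 2.18], [0.31, 2.57], [-1.31, 4.45], [0, 2.66], [-2.55, 2.55]. Speed limits (rad/s): [2.57, 2.57, 3.14, 3.14, 3.14, 3.14].

INTERFACE

Orientations are given as a 3x3 rotation matrix whose columns are the frame's x, y, z axes.
In Python, from bench import env gives the robot as it stands. The module is installed in compiled form; this text tells all that it offers.
- The arm moves only by the tool jog_arm, never from a script. Its argument "plan" is a list of rows, each an object of numbers: "dx", "dy", "dz": the shift along the tool's x, y, z in m; "twist": the turn about the tool's z in rad; "fingers": the closure, from -1 (fully open) to 1 (shut). A call has 1 to 5 rows; each row is the pose to reach, as a shift and turn from the pose commanded when the call began, along the tool's axes at that moment; what a row does not reach only later rows make up. A row lasts 1/10 s, in which the tool goes at most 50 mm and 8.59 degrees, less where a joint would pass 70% of its speed; a pose out of reach is approached as far as the arm can. A call with a gripper value outside its range is refused whole. The fingers move at their own pace and stop on an object; the grip force is fixed at half the most. Time passes only in rows, so rows that repeat a pose let the fingers close. It gives the time, the measured TCP pose, the force, the opening and the grip force at its end, in the units of the state.
- env.read_state(): the state, without advancing time (a new reading comes with each control period).
- env.read_camera(name): name is "scene" or "side" or "wrist"; returns a dict with "pixels" (480x640x3 uint8, blue, green, red), "intrinsics" (3x3 intrinsics, pixels), "R" (3x3) and "t" (3): a world point X has camera coordinates R X + t. Camera axes: x right, y down, z forward; pixel columns grow to the right and rows downward; lengths in mm; the calibration is good to about 2 mm. A picture is of the moment at which its call begins. There is no depth.
- env.finish_job(): hands the job in; it is judged then, once.
The state is a dict: "time": time; "qpos": joint angles; "dq": joint speeds; "joint_efforts": joint torques, N m; "eef_pos": TCP position; "tcp_rot": TCP orientation; "contact_force": force on the tool from outside, world axes, zero at the start; "moment": the same for the moment, N m; "opening": finger opening in mm; "gripper_force": force on a finger pad.
Only numpy, scipy, OpenCV 4.12 (cv2) and the standard library are available. Lean on these libraries where they do the work, as an engineer would, in place of code of your own. Each camera call takes 0.05 s, during which the arm holds its last target. There are 200 camera calls.

TASK

In the chocolate kitchen, the red cap has only been set down on its steel cocoa-butter pot and rides high on top of the thread. Back it off anticlockwise until it drops into the thread start (cap's white mark at the pot's green mark), then run it in clockwise until it is fully home (white mark at the black mark) and let go. Do not force it clockwise while it still rides high, do not lift it off or tip it, and leave the blue- and yellow-capped pots alone.

Things in the scene. Friction and masses are not known exactly. Their poses are not given: they have to be found in the camera images.
- cap: Loose red screw cap, 0.13-0.25 kg. Origin: centre of its flange's underside, z up. Flange 80 mm across, 8 thick; on it a grip bar along cap x: 56 mm long, 14 thick (y), z 8 to 48. White mark along +x. Three lugs below at 0, 120, 240 deg. At first they lie on the rim: origin 18 mm above it, +x turned 42-70 deg clockwise (from above) of the pot's +x. Turns freely, only weight and friction.
- pot_red: The red cap's fixed steel pot, 100 mm across, rim 120 mm high. Origin: centre of underside; z = screw axis. On the rim: green mark at +x (thread start), black mark 50 deg clockwise (home). With the cap's +x within 10 deg of the green mark it drops, or is eased, 12.5 mm; turned clockwise it then sinks 3 mm more (3 mm play) to a stop at 50 deg, origin 2-3 mm above the rim.
- pot_blue: Bystander: the same kind of pot with a blue cap already screwed home, fixed; 100 mm across, grip bar's top 171 mm above the bench. Origin: centre of its underside. Leave it alone.
- pot_yellow: Bystander: the same kind of pot with a yellow cap already screwed home, fixed; 100 mm across, grip bar's top 171 mm above the bench. Origin: centre of its underside. Leave it alone.
Mind the look-alikes: they are no part of the job. There is more than one size of the cap; the one meant has the size given above.

How it is judged:
By the outcome, as a careful person would: the job done as asked, in the order asked, and still so for the second after the job is handed in, with the robot touching nothing.
It also fails if it takes over 38 s, if anything falls off the work surface, if the arm or the gripper's body presses on something with over 40 N, if the wrist force passes 120 N, or if a joint passes its speed limit or range.

## Working session

There is one attempt and no reset: what is moved stays moved. The work goes in short steps, Python scripts to look and compute and a tool call to move; the robot and the scene stay as the last step left them, time stands still between calls to the robot, and variables do not carry over. Pictures are saved under pics/ and viewed, at most 10 in all, crops included, and the job is handed in when it is done.

Besides the shell and the picture viewer there is one more tool, called after "Emit:" in YAML: its name, and indented under it one key for each argument. jog_arm: Moves the arm, as the interface text tells. Its arguments: {"type":"object","properties":{"plan":{"type":"array","items":{"type":"object","properties":{"dx":{"type":"number"},"dy":{"type":"number"},"dz":{"type":"number"},"twist":{"type":"number"},"fingers":{"type":"number"}}}}},"required":["plan"]}

```bash
mkdir -p pics; cat > h.py <<'E'
import numpy as np, cv2
from bench import env
def cam(n):
    c=env.read_camera(n); return c['pixels'],np.array(c['intrinsics']),np.array(c['R']),np.array(c['t'])
def ray(c,u,v,z):
    _,K,R,t=c; d=R.T@np.linalg.inv(K)@[u,v,1]; o=-R.T@t
    return o+d*(z-o[2])/d[2]
def proj(c,X):
    _,K,R,t=c; p=K@(R@np.array(X,float)+t); return p[:2]/p[2]
def st():
    s=env.read_state(); print({k:np.round(s[k],3).tolist() for k in('time','qpos','eef_pos','tcp_rot','contact_force','moment','opening','gripper_force')})
E
python3 - <<'E'
from h import *
st(); print(env.tip_reach)
a=cam('scene');b=cam('side')
for n,c in(('scene',a),('side',b)):
    cv2.imwrite(f'pics/{n}0.png',c[0]); print(n,-c[2].T@c[3],c[2][2])
E
```

```text
{'time': 0.0, 'qpos': [-1.179, 0.265, 1.605, 0.0, 1.274, -0.037], 'eef_pos': [280.393, -613.24, 246.96], 'tcp_rot': [[0.909, 0.416, -0.001], [0.416, -0.909, 0.002], [0.0, -0.002, -1.0]], 'contact_force': [-0.154, 0.142, -0.4], 'moment': [0.018, 0.009, 0.005], 'opening': 85.259, 'gripper_force': 0.0}
17.0
scene [1265.19067514  -69.60581453  808.46740681] [-0.71277144  0.0802426  -0.69679122]
side [ 469.15416107 -760.44286246  725.47658666] [ 0.10143336  0.77511561 -0.62362414]
```

View pics/scene0.png

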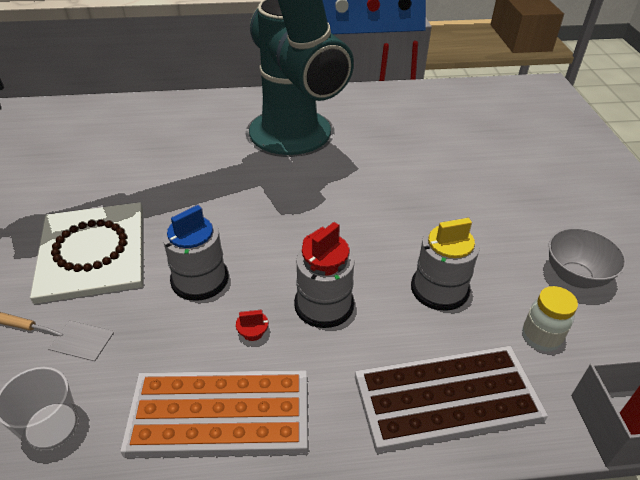

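View pics/side0.png

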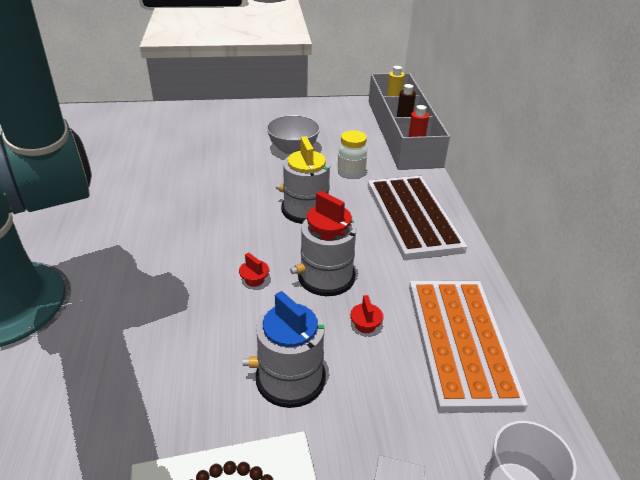

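Red candidates: the cap on the middle pot (scene 326,248; side 329,212), small loose caps on the bench (scene 252,324; side 254,270 and 367,315), and a red bottle in the caddy (side 419,123). I choose the cap on the pot, since it is 80 mm across and riding on a steel pot. A close crop will check this.

```bash
python3 - <<'E'
from h import *
a=cv2.imread('pics/scene0.png')[215:330,285:365];b=cv2.imread('pics/side0.png')[185:300,285:365]
f=lambda i:cv2.resize(i,None,fx=5,fy=5,interpolation=cv2.INTER_CUBIC)
cv2.imwrite('pics/crop0.png',np.hstack([f(a),f(b)]))
for n in('scene','side'):
    c=cam(n); im=c[0]; h=cv2.cvtColor(im,cv2.COLOR_BGR2HSV)
    x0,y0,x1,y1=(285,215,365,330) if n=='scene' else (285,185,365,300)
    for nm,lo,hi in(('green',(50,100,60),(90,255,255)),('white',(0,0,215),(180,40,255)),('black',(0,0,0),(180,255,40))):
        m=cv2.inRange(h,lo,hi); k=np.zeros_like(m);k[y0:y1,x0:x1]=m[y0:y1,x0:x1]
        N,_,S,C=cv2.connectedComponentsWithStats(k)
        print(n,nm,[(np.round(C[i],1).tolist(),S[i].tolist()) for i in range(1,N) if S[i,4]>3])
    m=cv2.inRange(h,(0,120,50),(8,255,255))|cv2.inRange(h,(172,120,50),(180,255,255))
    k=np.zeros_like(m);k[y0:y1,x0:x1]=m[y0:y1,x0:x1]
    cs=max(cv2.findContours(k,0,1)[0],key=cv2.contourArea); print(cv2.boundingRect(cs))
    v=h[...,2][k>0]; print(np.histogram(v,12))
E
```

```text
scene green [([336.3, 276.5], [334, 275, 5, 4, 15])]
scene white [([311.7, 258.5], [310, 257, 5, 4, 10])]
scene black [([305.7, 265.0], [304, 262, 5, 7, 7]), ([339.4, 269.2], [338, 268, 5, 4, 12]), ([312.5, 271.5], [311, 271, 4, 2, 4]), ([318.5, 273.5], [318, 273, 2, 2, 4]), ([313.2, 276.5], [311, 275, 5, 4, 14]), ([339.2, 299.3], [327, 291, 24, 13, 26]), ([323.6, 316.9], [295, 294, 59, 34, 451]), ([312.4, 301.1], [304, 297, 18, 7, 19]), ([324.2, 303.8], [323, 303, 3, 2, 4])]
(302, 222, 48, 54)
(array([ 16, 442, 154,  68,  56,  31,  22,  13,  23,  46, 204, 598]), array([ 52.        ,  63.41666667,  74.83333333,  86.25      ,
        97.66666667, 109.08333333, 120.5       , 131.91666667,
       143.33333333, 154.75      , 166.16666667, 177.58333333,
       189.        ]))
side green []
side white [([343.5, 223.0], [341, 222, 6, 3, 10])]
side black [([293.2, 217.9], [285, 211, 19, 12, 93]), ([351.7, 234.4], [350, 234, 4, 2, 7]), ([326.9, 287.2], [298, 268, 57, 28, 370])]
(307, 190, 45, 51)
(array([ 19, 255, 464,  47,  15,  18,  18,  32,  16,  27,  74, 503]), array([ 70.        ,  82.58333333,  95.16666667, 107.75      ,
       120.33333333, 132.91666667, 145.5       , 158.08333333,
       170.66666667, 183.25      , 195.83333333, 208.41666667,
       221.        ]))
```

View pics/crop0.png

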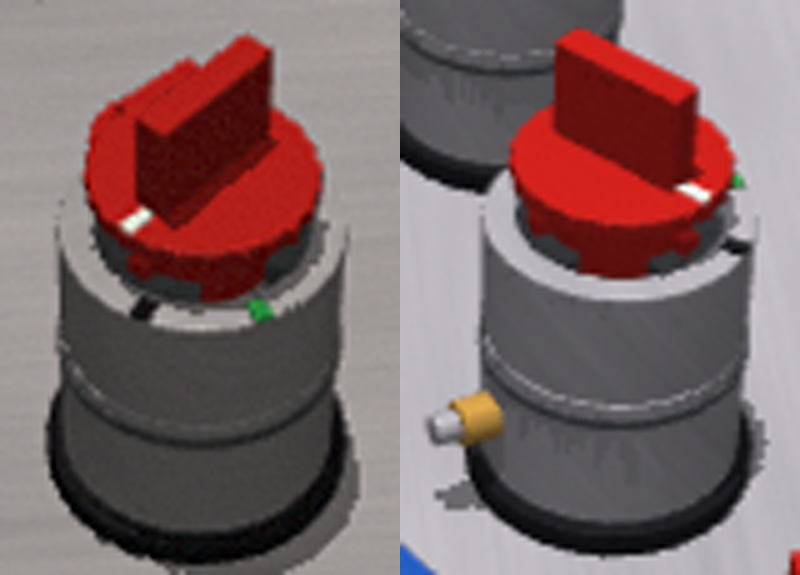

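The crop confirms the large red cap on the steel pot. The white mark is at scene (312,258), the green at (336,276) and the black at (313,276). The top face of the grip bar is clear in both views.

```bash
python3 - <<'E'
from h import *
a=cam('scene');b=cam('side')
A=np.array([(137,118),(167,136),(271,48),(246,35)])/5+[285,215]
B=(np.array([(558,43),(575,30),(697,87),(680,104)])-[400,0])/5+[285,185]
for c,P in((a,A),(b,B)):
    W=np.array([ray(c,u,v,186) for u,v in P]); r=cv2.minAreaRect(W[:,:2].astype(np.float32)); print('bartop',W.mean(0).round(1),r, np.round(W[:,:2],0).tolist())
for n,c,g,k,w in(('scene',a,(336.3,276.5),(313.2,276.5),(311.7,258.5)),('side',b,(352.6,221.2),(351.7,234.4),(343.5,223))):
    G=ray(c,*g,120);K=ray(c,*k,120);Wm=ray(c,*w,146); print(n,'green',G.round(1),'black',K.round(1),'white',Wm.round(1))
# pot centre from bottom black ring/flange: flange ellipse via red mask rays at z=146 extremes
from scipy.optimize import least_squares
for n,c,box in(('scene',a,(302,222,48,54)),('side',b,(307,190,45,51))):
    h=cv2.cvtColor(c[0],cv2.COLOR_BGR2HSV)
    m=cv2.inRange(h,(0,120,50),(8,255,255))|cv2.inRange(h,(172,120,50),(180,255,255))
    x,y,w,hh=box; r=m[y:y+hh,x:x+w]; rows=[(i,np.where(q>0)[0]) for i,q in enumerate(r)]
    l=min(rows,key=lambda t:t[1].min() if len(t[1]) else 99); 
    cl=[i for i,q in rows if len(q) and q.min()==0]; cr=[i for i,q in rows if len(q) and q.max()==w-1]
    p=ray(c,x-.5,y+np.mean(cl),144); q=ray(c,x+w-.5,y+np.mean(cr),144); print(n,p.round(1),q.round(1),((p+q)/2).round(1),np.linalg.norm(p-q))
E
```

```text
bartop [597.3  21.7 186. ] ((596.9266967773438, 21.220672607421875), (12.74674129486084, 54.72892379760742), 44.75728225708008) [[611.0, -2.0], [621.0, 6.0], [582.0, 45.0], [575.0, 38.0]]
bartop [595.2  17.  186. ] ((595.0935668945312, 16.546621322631836), (11.924991607666016, 55.3150634765625), 44.599510192871094) [[573.0, 33.0], [580.0, 40.0], [618.0, 2.0], [610.0, -7.0]]
scene green [637.5  35.1 120. ] black [633.7  -3.2 120. ] white [617.   -4.1 146. ]
side green [641.6  34.4 120. ] black [633.5  -4.3 120. ] white [617.4  -3.6 146. ]
scene [592.1 -18.9 144. ] [596.5  62.3 144. ] [594.3  21.7 144. ] 81.35110896850739
side [554.9  25.1 144. ] [634.7  14.5 144. ] [594.8  19.8 144. ] 80.46615794519889
```

Centre is about (595.5, 20). Pot +x lies at about 18.5°, so home is about -31.5°. Cap +x is at about -46°, so it needs about 64° anticlockwise. I'll approach with tool x at about 134.5°, which keeps joint 6 well inside its range.

Emit:
jog_arm:
  plan:
    - {"dx":0.04,"dy":-0.03,"twist":-0.14}
    - {"dx":0.08,"dy":-0.06,"twist":-0.29}
    - {"dx":0.12,"dy":-0.095,"twist":-0.44}
    - {"dx":0.16,"dy":-0.125,"twist":-0.59}
    - {"dx":0.195,"dy":-0.155,"twist":-0.74}

```text
invalid input at $.plan[0]: expected keys dx, dy, dz, twist, fingers
```

```bash
cat >> h.py <<'E'
def todo(x,y,ang,z):
    s=env.read_state(); R=np.array(s['tcp_rot']); p=np.array(s['eef_pos'])
    a=np.degrees(np.arctan2(R[1,0],R[0,0])); d=R.T@(np.array([x,y,z])-p)
    tw=-((ang-a+180)%360-180)
    print('t',s['time'],'ang',round(a,2),'pos',p.round(1),'F',np.round(s['contact_force'],1),'M',np.round(s['moment'],2),'open',round(s['opening'],1),round(s['gripper_force'],1),'| d',d.round(1),'twist rad',round(np.radians(tw),3))
E
python3 -c "
from h import *
todo(595.5,20,134.5,248)"
```

```text
t 0.3 ang 24.57 pos [ 280.6 -613.7  247.8] F [ 0.9 -1.2 -0.4] M [-0.02  0.05 -0.03] open 85.6 0.0 | d [ 5.499e+02 -4.454e+02  2.000e-01] twist rad -1.919
```

Emit:
jog_arm:
  plan:
    - {"dx":0.04,"dy":-0.03,"dz":0,"twist":-0.14,"fingers":-1}
    - {"dx":0.08,"dy":-0.06,"dz":0,"twist":-0.29,"fingers":-1}
    - {"dx":0.12,"dy":-0.095,"dz":0,"twist":-0.44,"fingers":-1}
    - {"dx":0.16,"dy":-0.125,"dz":0,"twist":-0.59,"fingers":-1}
    - {"dx":0.195,"dy":-0.155,"dz":0,"twist":-0.74,"fingers":-1}

```text
time: 0.8
eef_pos: [394.2, -390.1, 248.4]
tcp_rot: [[0.386, 0.923, 0.001], [0.923, -0.386, -0.0], [0.0, 0.001, -1.0]]
contact_force: [0.8, 0.3, 0.5]
opening: 85.2
gripper_force: 0.0
```

```bash
python3 -c "
from h import *
todo(595.5,20,134.5,248)"
```

```text
t 0.8 ang 67.3 pos [ 394.2 -390.1  248.4] F [0.8 0.3 0.5] M [-0.   -0.04  0.01] open 85.2 0.0 | d [4.56e+02 2.74e+01 4.00e-01] twist rad -1.173
```

Emit:
jog_arm:
  plan:
    - {"dx":0.05,"dy":0.003,"dz":0,"twist":-0.14,"fingers":-1}
    - {"dx":0.1,"dy":0.006,"dz":0,"twist":-0.29,"fingers":-1}
    - {"dx":0.15,"dy":0.009,"dz":0,"twist":-0.44,"fingers":-1}
    - {"dx":0.2,"dy":0.012,"dz":0,"twist":-0.59,"fingers":-1}
    - {"dx":0.25,"dy":0.015,"dz":0,"twist":-0.73,"fingers":-1}

```text
time: 1.3
eef_pos: [505.5, -166.1, 248.6]
tcp_rot: [[-0.328, 0.945, 0.001], [0.945, 0.328, -0.0], [-0.001, 0.001, -1.0]]
contact_force: [1.7, -1.0, 0.5]
opening: 85.4
gripper_force: 0.0
```

```bash
python3 -c "
from h import *
todo(595.5,20,134.5,248)"
```

```text
t 1.3 ang 109.13 pos [ 505.5 -166.1  248.6] F [ 1.7 -1.   0.5] M [ 0.03  0.03 -0.03] open 85.4 0.0 | d [146.4 146.    0.6] twist rad -0.443
```

Emit:
jog_arm:
  plan:
    - {"dx":0.034,"dy":0.034,"dz":0,"twist":-0.11,"fingers":-1}
    - {"dx":0.068,"dy":0.068,"dz":0,"twist":-0.22,"fingers":-1}
    - {"dx":0.102,"dy":0.102,"dz":0,"twist":-0.33,"fingers":-1}
    - {"dx":0.136,"dy":0.136,"dz":0,"twist":-0.44,"fingers":-1}
    - {"dx":0.1465,"dy":0.146,"dz":0,"twist":-0.443,"fingers":-1}

```text
time: 1.8
eef_pos: [597.4, 21.8, 248.3]
tcp_rot: [[-0.701, 0.713, 0.001], [0.713, 0.701, 0.002], [0.0, 0.002, -1.0]]
contact_force: [0.1, -0.2, -0.4]
opening: 85.5
gripper_force: 0.0
```

```bash
python3 - <<'E'
from h import *
todo(595.5,20,134.5,171)
c=cam('wrist'); cv2.imwrite('pics/w1.png',c[0]); print(-c[2].T@c[3])
for X in([595.5,20,186],[595.5+28*.7,20-28*.7,186],[595.5-28*.7,20+28*.7,186],[640,35,120]): print(proj(c,X))
E
```

```text
t 1.8 ang 134.49 pos [597.4  21.8 248.3] F [ 0.1 -0.2 -0.4] M [-0.05  0.03  0.05] open 85.5 0.0 | d [ 0.  -2.8 77.3] twist rad -0.0
[545.25423118  74.34693711 373.66176355]
[309.47313023 270.01682544]
[310.12370467 318.34916337]
[308.76882389 217.69264806]
[371.64192943 262.51706013]
```

View pics/w1.png

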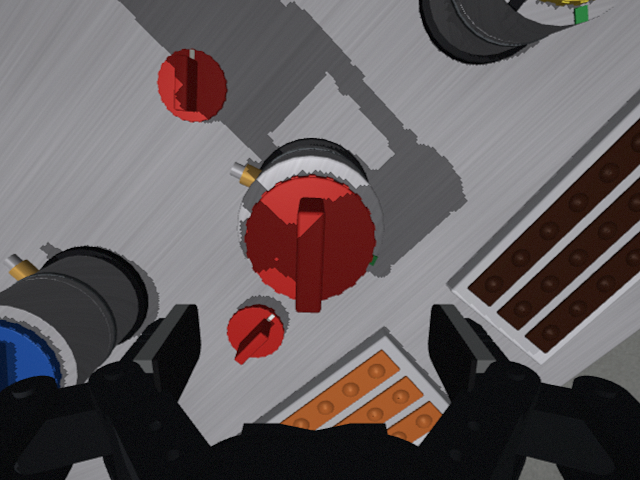

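The wrist view shows the red cap below the gripper. The bar's top face spans about (308,311) to (312,212) and the flange spans u 245–376. I'll refine the centre with rays.

```bash
python3 - <<'E'
from h import *
c=cam('wrist'); im=c[0]; h=cv2.cvtColor(im,cv2.COLOR_BGR2HSV)
m=cv2.inRange(h,(0,120,40),(8,255,255))|cv2.inRange(h,(172,120,40),(180,255,255))
m[:,:240]=0;m[:,385:]=0;m[:165]=0;m[320:]=0
cs=max(cv2.findContours(m,0,1)[0],key=cv2.contourArea)[:,0,:]
W=np.array([ray(c,u,v,146) for u,v in cs])
# keep contour away from the bar's end and the pot side; fit circle
k=(cs[:,1]<285)&(cs[:,1]>170)
from scipy.optimize import least_squares
f=least_squares(lambda p:np.hypot(W[k,0]-p[0],W[k,1]-p[1])-p[2],[595,20,40],loss='soft_l1').x; print('flange',f)
# bar top edges: print V profile rows
v=h[...,2].astype(int)
for r in (225,250,275,300): print(r,v[r,288:332].tolist())
print(v[195:222,311].tolist(), v[300:318,309].tolist())
for P in([(296.5,311),(321,311),(324,212),(299,212)],):
    B=np.array([ray(c,u,w,186) for u,w in P]); print(B.round(1).tolist(),B.mean(0))
    d=(B[0]+B[1]-B[2]-B[3])/2; print(np.hypot(*d[:2]),np.degrees(np.arctan2(d[1],d[0])))
E
```

```text
flange [592.72358903  22.54849435  39.34101992]
225 [97, 95, 96, 93, 97, 96, 97, 95, 81, 109, 155, 170, 181, 184, 183, 182, 183, 183, 184, 185, 184, 186, 179, 140, 92, 97, 100, 97, 100, 99, 99, 99, 101, 94, 89, 76, 82, 99, 100, 98, 98, 99, 99, 97]
250 [97, 98, 98, 98, 98, 98, 96, 88, 73, 81, 90, 95, 96, 97, 95, 97, 95, 97, 97, 97, 97, 97, 99, 99, 99, 96, 98, 99, 96, 99, 97, 98, 94, 88, 76, 84, 99, 98, 97, 97, 98, 96, 97, 96]
275 [110, 94, 95, 95, 98, 96, 97, 85, 71, 88, 90, 95, 96, 94, 95, 98, 96, 96, 97, 97, 97, 96, 96, 95, 97, 97, 94, 97, 98, 96, 96, 93, 87, 78, 82, 97, 96, 97, 96, 97, 97, 96, 96, 95]
300 [153, 153, 156, 156, 156, 149, 133, 87, 80, 89, 92, 94, 96, 97, 95, 95, 97, 95, 94, 94, 95, 95, 96, 95, 97, 96, 96, 95, 95, 94, 92, 87, 79, 94, 115, 122, 132, 137, 147, 160, 157, 151, 149, 152]
[191, 192, 173, 51, 55, 59, 59, 60, 60, 60, 61, 59, 59, 59, 60, 60, 71, 110, 137, 139, 175, 185, 183, 183, 183, 183, 183] [95, 97, 95, 95, 95, 96, 94, 94, 94, 94, 96, 91, 99, 141, 156, 154, 156, 156]
[[606.8, -1.4, 186.0], [616.2, 7.7, 186.0], [579.3, 47.1, 186.0], [570.5, 38.5, 186.0]] [593.20742322  22.9999155  186.        ]
53.938217650123505 -47.294517269301835
```

```bash
python3 -c "
from h import *
todo(594.5,21.2,133.5,172)"
```

```text
t 1.9 ang 134.33 pos [596.5  19.7 248.1] F [ 0.  -0.3  1.1] M [-0.09 -0.04  0.02] open 85.5 0.0 | d [ 2.5 -0.4 76.1] twist rad 0.014
```

Emit:
jog_arm:
  plan:
    - {"dx":0.002,"dy":-0.001,"dz":0.03,"twist":0.015,"fingers":-1}
    - {"dx":0.002,"dy":-0.001,"dz":0.055,"twist":0.015,"fingers":-1}
    - {"dx":0.002,"dy":-0.001,"dz":0.076,"twist":0.015,"fingers":-1}
    - {"dx":0.002,"dy":-0.001,"dz":0.076,"twist":0.015,"fingers":-0.5}
    - {"dx":0.002,"dy":-0.001,"dz":0.076,"twist":0.015,"fingers":0}

```text
time: 2.4
eef_pos: [593.3, 17.1, 172.3]
tcp_rot: [[-0.685, 0.729, -0.001], [0.729, 0.685, -0.0], [0.0, -0.001, -1.0]]
contact_force: [0.8, 1.1, 0.9]
opening: 59.4
gripper_force: 0.0
```

```bash
python3 - <<'E'
from h import *
todo(594.5,21.2,133.5,172)
a=cam('scene')[0][170:330,265:385];b=cam('side')[0][140:300,270:390]
f=lambda i:cv2.resize(i,None,fx=3.3,fy=3.3,interpolation=cv2.INTER_CUBIC)
cv2.imwrite('pics/c2.png',np.hstack([f(a),f(b)]))
E
```

```text
t 2.4 ang 133.21 pos [593.3  17.1 172.3] F [0.8 1.1 0.9] M [0.01 0.01 0.02] open 59.4 0.0 | d [2.2 3.7 0.3] twist rad -0.005
```

View pics/c2.png

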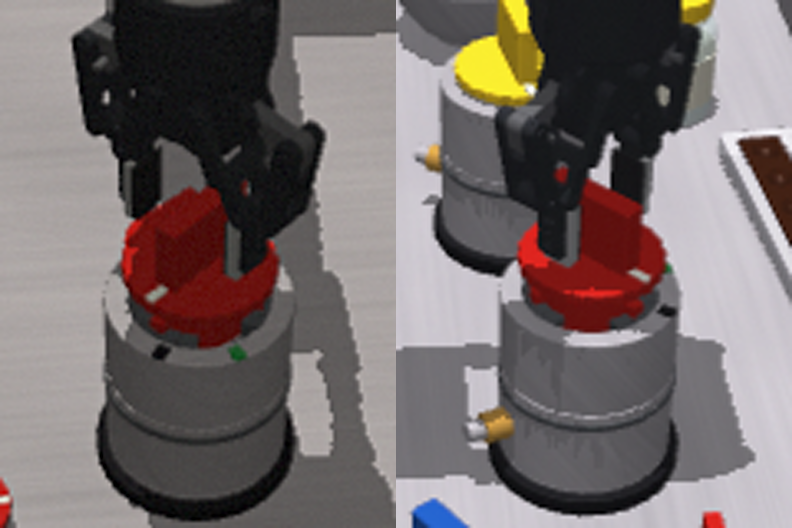

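Pads straddle the bar and clear the flange. The white mark is at crop (157,293) left, still unchanged. Now I'll correct about 2 mm and close.

Emit:
jog_arm:
  plan:
    - {"dx":0.001,"dy":0.002,"dz":0,"twist":0,"fingers":0.3}
    - {"dx":0.001,"dy":0.002,"dz":0,"twist":0,"fingers":0.5}
    - {"dx":0.001,"dy":0.002,"dz":0,"twist":0,"fingers":0.6}
    - {"dx":0.001,"dy":0.002,"dz":0,"twist":0,"fingers":0.65}
    - {"dx":0.001,"dy":0.002,"dz":0,"twist":0,"fingers":1}

```text
time: 3.0
eef_pos: [594.9, 20.6, 172.8]
tcp_rot: [[-0.686, 0.727, 0.001], [0.727, 0.686, 0.0], [-0.0, 0.0, -1.0]]
contact_force: [-0.1, -0.0, 2.7]
opening: 13.4
gripper_force: 58.6
```

```bash
python3 -c "
from h import *
todo(594.5,21.2,133.5,172)"
```

```text
t 3.0 ang 133.33 pos [594.9  20.6 172.8] F [-0.1 -0.   2.7] M [-0.01  0.07  0.02] open 13.4 58.6 | d [0.7 0.1 0.8] twist rad -0.003
```

Emit:
jog_arm:
  plan:
    - {"dx":0,"dy":0,"dz":0,"twist":-0.08,"fingers":1}
    - {"dx":0,"dy":0,"dz":0,"twist":-0.18,"fingers":1}
    - {"dx":0,"dy":0,"dz":0,"twist":-0.28,"fingers":1}
    - {"dx":0,"dy":0,"dz":0,"twist":-0.38,"fingers":1}
    - {"dx":0,"dy":0,"dz":0,"twist":-0.46,"fingers":1}

```text
time: 3.5
eef_pos: [595.0, 20.6, 172.8]
tcp_rot: [[-0.939, 0.344, 0.001], [0.344, 0.939, 0.0], [-0.001, 0.0, -1.0]]
contact_force: [-0.1, 0.1, 1.8]
opening: 12.9
gripper_force: 58.8
```

```bash
python3 -c "
from h import *
todo(594.5,21.2,197,172)"
```

```text
t 3.5 ang 159.88 pos [595.   20.6 172.8] F [-0.1  0.1  1.8] M [ 0.03  0.01 -0.06] open 12.9 58.8 | d [0.7 0.4 0.8] twist rad -0.648
```

Emit:
jog_arm:
  plan:
    - {"dx":0,"dy":0,"dz":0,"twist":-0.12,"fingers":1}
    - {"dx":0,"dy":0,"dz":0,"twist":-0.26,"fingers":1}
    - {"dx":0,"dy":0,"dz":0,"twist":-0.4,"fingers":1}
    - {"dx":0,"dy":0,"dz":0,"twist":-0.54,"fingers":1}
    - {"dx":0,"dy":0,"dz":0,"twist":-0.645,"fingers":1}

```text
time: 4.0
eef_pos: [594.2, 20.8, 171.6]
tcp_rot: [[-0.957, -0.291, -0.001], [-0.291, 0.957, 0.001], [0.001, 0.001, -1.0]]
contact_force: [0.5, 0.2, -1.6]
opening: 13.6
gripper_force: 58.3
```

```bash
python3 - <<'E'
from h import *
todo(594.5,21.2,197,172)
a=cam('scene')[0][170:330,265:385];b=cam('side')[0][140:300,270:390]
f=lambda i:cv2.resize(i,None,fx=3.3,fy=3.3,interpolation=cv2.INTER_CUBIC)
cv2.imwrite('pics/c3.png',np.hstack([f(a),f(b)]))
E
```

```text
t 4.0 ang -163.09 pos [594.2  20.8 171.6] F [ 0.5  0.2 -1.6] M [ 0.22 -0.06  0.01] open 13.6 58.3 | d [-0.4  0.3 -0.4] twist rad -0.002
```

View pics/c3.png

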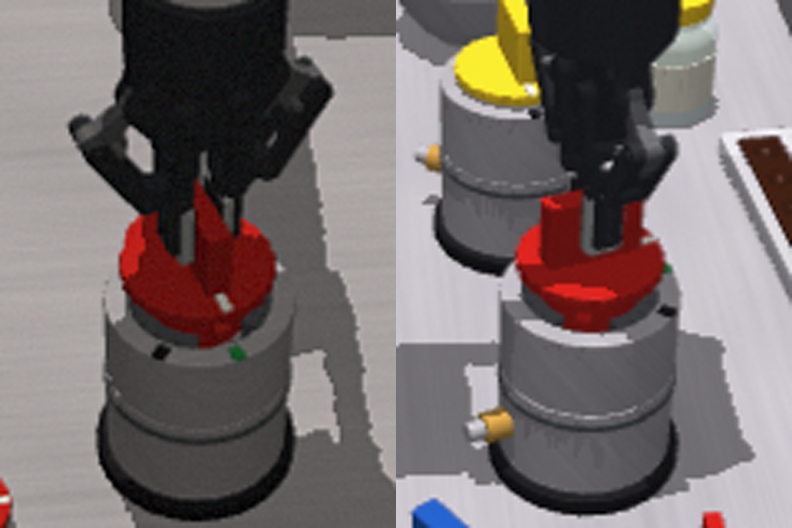

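The mark at crop (224,302) now points to the green mark. The vertical force went from +2 to -1.6 N, so the cap's weight hangs and the lugs are over the slots. I'll ease it down.

Emit:
jog_arm:
  plan:
    - {"dx":0,"dy":0,"dz":0.001,"twist":0,"fingers":1}
    - {"dx":0,"dy":0,"dz":0.002,"twist":0,"fingers":1}
    - {"dx":0,"dy":0,"dz":0.003,"twist":0,"fingers":1}
    - {"dx":0,"dy":0,"dz":0.004,"twist":0,"fingers":1}

```text
time: 4.5
eef_pos: [594.6, 20.5, 168.1]
tcp_rot: [[-0.958, -0.286, -0.0], [-0.286, 0.958, 0.0], [0.0, 0.0, -1.0]]
contact_force: [-0.0, 0.7, -1.3]
opening: 12.9
gripper_force: 58.4
```

```bash
python3 - <<'E'
from h import *
todo(594.5,21.2,197,160)
c=cam('scene'); w=np.array([224,305])/3.3+[265,170]
G=ray(c,*w,145)-[594.6,20.9,0];print(G,np.degrees(np.arctan2(G[1],G[0])))
E
```

```text
t 4.5 ang -163.41 pos [594.6  20.5 168.1] F [-0.   0.7 -1.3] M [ 0.17 -0.01  0.  ] open 12.9 58.4 | d [-0.1  0.7  8.1] twist rad -0.007
[ 33.86180213   8.93719606 145.        ] 14.785008239792885
```

Going in freely, so I'll continue to 12.5 mm.

Emit:
jog_arm:
  plan:
    - {"dx":0,"dy":0,"dz":0.002,"twist":0,"fingers":1}
    - {"dx":0,"dy":0,"dz":0.004,"twist":0,"fingers":1}
    - {"dx":0,"dy":0,"dz":0.006,"twist":0,"fingers":1}
    - {"dx":0,"dy":0,"dz":0.0075,"twist":0,"fingers":1}

```text
time: 4.95
eef_pos: [594.6, 20.5, 160.5]
tcp_rot: [[-0.958, -0.286, -0.0], [-0.286, 0.958, 0.0], [0.0, 0.0, -1.0]]
contact_force: [1.1, 0.7, -1.0]
opening: 13.4
gripper_force: 58.4
```

```bash
python3 - <<'E'
from h import *
todo(594.5,21.2,197,160)
E
```

```text
t 4.95 ang -163.38 pos [594.6  20.5 160.5] F [ 1.1  0.7 -1. ] M [ 0.12 -0.03 -0.03] open 13.4 58.4 | d [-0.1  0.7  0.5] twist rad -0.007
```

Emit:
jog_arm:
  plan:
    - {"dx":0,"dy":0,"dz":0.001,"twist":0,"fingers":1}
    - {"dx":0,"dy":0,"dz":0.001,"twist":0.05,"fingers":1}
    - {"dx":0,"dy":0,"dz":0.0015,"twist":0.12,"fingers":1}
    - {"dx":0,"dy":0,"dz":0.0017,"twist":0.2,"fingers":1}

```text
time: 5.35
eef_pos: [594.8, 20.3, 159.4]
tcp_rot: [[-0.996, -0.087, 0.0], [-0.087, 0.996, -0.0], [-0.0, -0.0, -1.0]]
contact_force: [-1.0, 0.3, -1.1]
opening: 13.3
gripper_force: 58.5
```

```bash
python3 - <<'E'
from h import *
todo(594.5,21.2,147,157)
E
```

```text
t 5.35 ang -175.0 pos [594.8  20.3 159.4] F [-1.   0.3 -1.1] M [-0.05  0.1   0.05] open 13.3 58.5 | d [0.2 0.9 2.4] twist rad 0.663
```

Emit:
jog_arm:
  plan:
    - {"dx":0,"dy":0,"dz":0.0004,"twist":0.1,"fingers":1}
    - {"dx":0,"dy":0,"dz":0.0008,"twist":0.2,"fingers":1}
    - {"dx":0,"dy":0,"dz":0.0012,"twist":0.3,"fingers":1}
    - {"dx":0,"dy":0,"dz":0.0016,"twist":0.4,"fingers":1}
    - {"dx":0,"dy":0,"dz":0.002,"twist":0.5,"fingers":1}

```text
time: 5.85
eef_pos: [594.9, 20.2, 157.6]
tcp_rot: [[-0.916, 0.402, 0.001], [0.402, 0.916, -0.001], [-0.001, -0.0, -1.0]]
contact_force: [-0.1, -0.7, 0.3]
opening: 13.0
gripper_force: 58.7
```

```bash
python3 - <<'E'
from h import *
todo(594.5,21.2,147,157)
E
```

```text
t 5.85 ang 156.29 pos [594.9  20.2 157.6] F [-0.1 -0.7  0.3] M [-0.09  0.08  0.02] open 13.0 58.7 | d [0.8 0.8 0.6] twist rad 0.162
```

Small steps to the stop now, watching the moment.

Emit:
jog_arm:
  plan:
    - {"dx":0,"dy":0,"dz":0.0003,"twist":0.04,"fingers":1}
    - {"dx":0,"dy":0,"dz":0.0005,"twist":0.08,"fingers":1}
    - {"dx":0,"dy":0,"dz":0.0005,"twist":0.12,"fingers":1}
    - {"dx":0,"dy":0,"dz":0.0005,"twist":0.15,"fingers":1}

```text
time: 6.25
eef_pos: [595.1, 20.1, 157.1]
tcp_rot: [[-0.847, 0.532, 0.001], [0.532, 0.847, -0.001], [-0.001, 0.0, -1.0]]
contact_force: [1.4, -0.8, -0.1]
opening: 13.3
gripper_force: 58.6
```

```bash
python3 - <<'E'
from h import *
todo(594.5,21.2,147,157)
E
```

```text
t 6.25 ang 147.84 pos [595.1  20.1 157.1] F [ 1.4 -0.8 -0.1] M [-0.16 -0.04  0.06] open 13.3 58.6 | d [1.1 0.6 0.1] twist rad 0.015
```

Emit:
jog_arm:
  plan:
    - {"dx":0,"dy":0,"dz":0.0002,"twist":0.02,"fingers":1}
    - {"dx":0,"dy":0,"dz":0.0003,"twist":0.04,"fingers":1}
    - {"dx":0,"dy":0,"dz":0.0003,"twist":0.04,"fingers":1}

```text
time: 6.55
eef_pos: [595.2, 20.5, 156.9]
tcp_rot: [[-0.825, 0.565, 0.001], [0.565, 0.825, -0.0], [-0.001, 0.001, -1.0]]
contact_force: [1.2, -1.6, 2.7]
opening: 13.1
gripper_force: 59.0
```

```bash
python3 - <<'E'
from h import *
todo(594.5,21.2,147,157)
E
```

```text
t 6.55 ang 145.62 pos [595.2  20.5 156.9] F [ 1.2 -1.6  2.7] M [-0.14 -0.16  0.04] open 13.1 59.0 | d [ 1.   0.2 -0.1] twist rad -0.024
```

Emit:
jog_arm:
  plan:
    - {"dx":0,"dy":0,"dz":0,"twist":0.02,"fingers":1}
    - {"dx":0,"dy":0,"dz":0,"twist":0.04,"fingers":1}
    - {"dx":0,"dy":0,"dz":0,"twist":0.04,"fingers":1}

```text
time: 6.85
eef_pos: [595.2, 20.7, 156.9]
tcp_rot: [[-0.803, 0.596, 0.001], [0.596, 0.803, -0.0], [-0.001, 0.001, -1.0]]
contact_force: [1.2, 0.5, 4.1]
opening: 13.3
gripper_force: 59.7
```

```bash
python3 - <<'E'
from h import *
todo(594.5,21.2,147,157)
a=cam('scene')[0][200:300,280:370];b=cam('side')[0][170:270,285:375]
f=lambda i:cv2.resize(i,None,fx=4.4,fy=4.4,interpolation=cv2.INTER_CUBIC)
cv2.imwrite('pics/c4.png',np.hstack([f(a),f(b)]))
E
```

```text
t 6.85 ang 143.39 pos [595.2  20.7 156.9] F [1.2 0.5 4.1] M [-0.04 -0.19  0.88] open 13.3 59.7 | d [ 0.9  0.  -0.1] twist rad -0.063
```

View pics/c4.png

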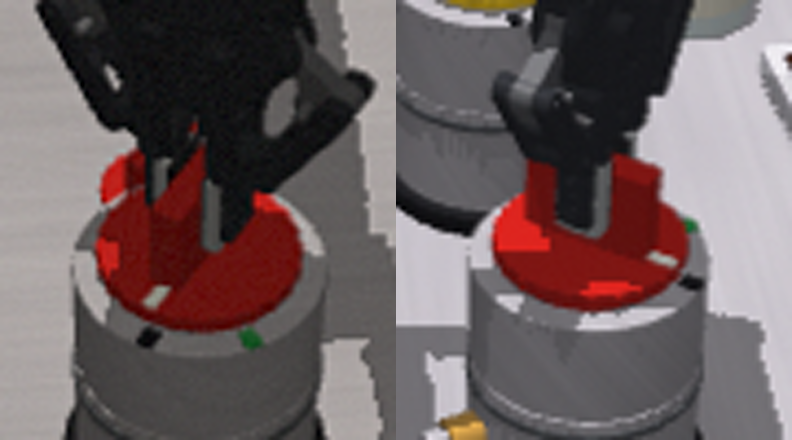

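The white mark (155,297) now sits beside the black mark (150,336), the flange is down at the rim, and Mz rose to 0.9 N·m, so the cap is on the stop. I'll release and lift.

Emit:
jog_arm:
  plan:
    - {"dx":0,"dy":0,"dz":0,"twist":0,"fingers":0}
    - {"dx":0,"dy":0,"dz":0,"twist":0,"fingers":0}
    - {"dx":0,"dy":0,"dz":0,"twist":0,"fingers":-0.3}
    - {"dx":0,"dy":0,"dz":0,"twist":0,"fingers":-0.5}

```text
time: 7.35
eef_pos: [594.0, 20.5, 155.6]
tcp_rot: [[-0.802, 0.598, -0.002], [0.598, 0.802, 0.0], [0.001, -0.001, -1.0]]
contact_force: [0.2, 0.6, -0.8]
opening: 63.7
gripper_force: 0.0
```

Emit:
jog_arm:
  plan:
    - {"dx":0,"dy":0,"dz":-0.02,"twist":0,"fingers":-0.5}
    - {"dx":0,"dy":0,"dz":-0.05,"twist":0,"fingers":-0.5}
    - {"dx":0,"dy":0,"dz":-0.08,"twist":0,"fingers":-0.5}
    - {"dx":0,"dy":0,"dz":-0.11,"twist":0,"fingers":-0.5}
    - {"dx":0,"dy":0,"dz":-0.11,"twist":0,"fingers":-0.5}

```text
time: 7.85
eef_pos: [597.4, 20.5, 271.9]
tcp_rot: [[-0.802, 0.597, 0.009], [0.597, 0.802, 0.0], [-0.007, 0.006, -1.0]]
contact_force: [1.7, 0.4, 0.3]
opening: 63.9
gripper_force: 0.0
```

```bash
python3 - <<'E'
from h import *
todo(594.5,21.2,147,157)
a=cam('scene');b=cam('side')
f=lambda i:cv2.resize(i,None,fx=4.4,fy=4.4,interpolation=cv2.INTER_CUBIC)
cv2.imwrite('pics/c5.png',np.hstack([f(a[0][200:300,280:370]),f(b[0][170:270,285:375])]))
E
```

```text
t 7.85 ang 143.32 pos [597.4  20.5 271.9] F [1.7 0.4 0.3] M [-0.03 -0.05 -0.  ] open 63.9 0.0 | d [  3.6  -1.8 114.8] twist rad -0.064
```

View pics/c5.png

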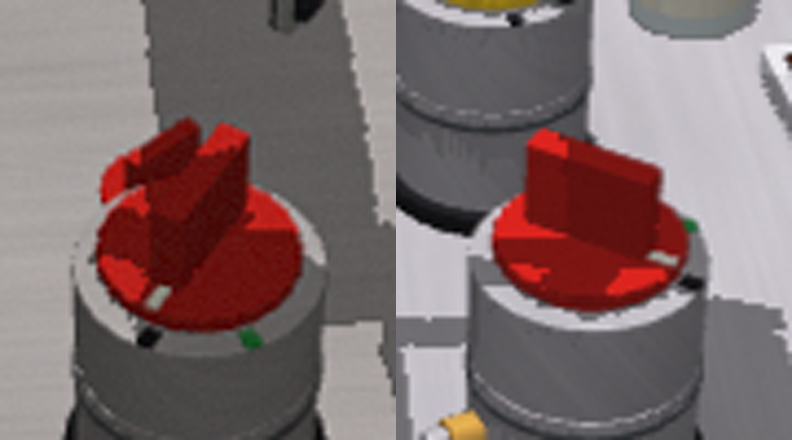

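After release the cap sits level and low, with its white mark (157,296) in line with the black mark (150,337). A quick angle check, then I hand in.

```bash
python3 - <<'E'
from h import *
for n,w,k,o in(('scene',(157,296),(150,337),(280,200)),('side',((664-396),258),((692-396),283),(285,170))):
    c=cam(n)
    for p,z in((w,130.5),(k,120)):
        X=ray(c,*(np.array(p)/4.4+o),z)-[594.8,20.7,0]; print(n,X.round(1),np.degrees(np.arctan2(X[1],X[0])).round(1))
E
```

```text
scene [ 28.1 -18.7 130.5] -33.6
scene [ 39.2 -22.4 120. ] -29.8
side [ 28.3 -20.9 130.5] -36.4
side [ 39.8 -24.9 120. ] -32.0
```

```bash
python3 -c "
from bench import env
print(env.finish_job())"
```

```text
the job is handed in; nothing more can be done
None
```

The red cap was backed off about 64° anticlockwise, eased into the thread start, run clockwise to its stop at the black mark and released; the job is handed in (verdict not shown), at about 8 s of the 38 s limit.

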